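# Break loose a cooler fan's left-hand blade nut

## Task

Break loose the hexagon nut that holds the blade on this cooler fan, with the T-handle socket wrench that stands in the steel pan. The nut has a left-hand thread, so it loosens clockwise seen from above: lower the socket gently, feel it drop fully over the nut, turn until you feel the nut go slack, and back it off about half a turn in all, leaving it on its thread; never turn it tighter, lean on it or touch it with the fingers. Then stand the wrench upright in the pan again and let go, with everything else left where it is.

Things in the scene. Friction and masses are not known exactly. Their poses are not given: they have to be found in the camera images.
- wrench_grip (a point): Centre of the wrench's black handle, 100 mm long along this point's x, 18 mm thick along y, 28 mm high; z up. The steel wrench (0.35 kg) is 96 mm high: this point is 82 mm above the socket's rim. Below the handle a shank 15 mm across runs down to the socket, which begins 36 mm above the rim (28 mm across, widening to 50 mm). Hold it with 40 N or more.
- wrench_mouth (a point): Centre of the socket's open lower rim; x, z as the handle's. A hexagonal hole 37.2 mm across flats, 19 mm deep. The worn socket rattles on its square drive by 0.22 rad either way, so its flats face within that of the handle's x (and every 60 degrees from there): that must be felt. Before it is on, press with less than 10 N. Fully on, the hole's bottom rests on the nut's top and this rim is 19 mm below it.
- nut_top (a point): Centre of the steel hexagon nut's top. The nut is 36 mm across flats, 22 mm high, its corners turned off to a cone over the top 3 mm (round top face 34 mm across); flats face this point's x and every 60 degrees from there. z up the axis. The nut stands free all round on the fan's hub; the thread end does not stand out above it.
- nut_seat (a point): Fixed point on the nut's axis at the height of the nut's underside at the start (spring washer's top). Left-hand thread: clockwise from above lifts the nut about 2.2 mm per rad (7 mm per half turn); it would come off after about 5 rad.
- nose: Fixed thread under the nut; it cannot turn, the blade is chocked. Up-and-down play of the nut 0.8 mm. The thread is strained beyond 60 N of push, pull or drag on the nut. Origin: centre of the fan's underside.
- washer: Steel spring washer, 42 mm across, under the nut. It keeps the nut tight over about the first 2.5 mm of its climb: 0.2 to 0.35 N m to turn it clockwise, easing as it climbs, then slack; counter-clockwise half as much again, and growing. Origin: centre of its top.
- nut: The same nut; origin at the centre of its underside, axes as its top's. 110 g.
- fan: The fan section lying face up, fixed: white sheet housing 250 x 250 mm, its flat top 95 mm up, with a round opening 208 mm across (rim to 103 mm), four aluminium blades about 83 mm up, and in the middle the hub with the nut, from 108 to 130 mm up. A wooden wedge up to 112 mm chocks a blade, about 85 mm from the axis. Origin: centre of the underside.
- pan_floor (a point): Centre of the inner floor of the open stainless pan: 176 mm along x, 108 mm along y outside, 65 mm high, walls 4 mm, floor 4 mm thick. Loose on the table, left or right of the fan; the wrench stands in it on its socket.
- tub: Bystander: closed white food tub with grey lid, 176 x 108 x 71 mm, on the other side of the fan. Origin: centre of its underside.
- driver: Bystander: screwdriver 200 mm long lying flat. Origin: centre of its underside.
Not all that is in view belongs to the job. Leave any blue or turquoise look-alike of the part that bears pan_floor alone.

How it is judged:
On the way, in this order (a step that is already met when the one before it is completed fails the run):
1. the socket is fully down over the nut (z of wrench_mouth in the frame of nut_top below -0.016 m and horizontal distance between wrench_mouth and nut_top below 0.004 m), for 0.2 s.
2. the nut has been broken loose with the socket still on it: climbed 4.5 mm from its seat (z of nut in the frame of nut_seat above 0.0045 m and z of wrench_mouth in the frame of nut_top below -0.008 m), for 0.1 s.
At the end, for the whole second after the job is handed in: The nut is 4.2 to 10.5 mm above its seat (about 0.3 to 0.75 turn loose) and still on the thread; the wrench stands upright (within 7 degrees) on the floor of the level pan, released and at rest (z of nut in the frame of nut_seat between 0.0042 and 0.0105 m and horizontal distance between nut and nut_seat below 0.004 m and x of wrench_grip in the frame of pan_floor between -0.08 and 0.08 m and y of wrench_grip in the frame of pan_floor between -0.045 and 0.045 m and z of wrench_grip in the frame of pan_floor below 0.09 m and angle between wrench_grip's own z axis and vertical below 0.12 rad and angle between pan_floor's own z axis and vertical below 0.1 rad and linear speed of each of wrench, nut below 0.02 m/s); the robot touches nothing.
It fails at once if the nut is turned tighter (counter-clockwise): driven over 1 mm down (z of nut in the frame of nut_seat below -0.001 m).
It fails at once if the nut is forced: over 60 N between it and its thread, or between it and the wrench (over 30 N before the socket is on) ((contact force between nut and wrench above 30 N and z of wrench_mouth in the frame of nut_top above -0.012 m) or contact force between nut and nose above 60 N or contact force between nut and wrench above 60 N).
It fails at once if the fingers touch the nut (contact force between the fingers and nut above 1 N).
It fails at once if the fan is leant on with over 20 N (contact force between any of the fingers, the arm, wrench and fan above 20 N).
It fails at once if the tub, the screwdriver or the pan is shifted by more than 40 mm (distance of any of tub, driver, pan_floor from where it was at the start of the episode above 0.04 m).
It also fails if it takes over 72 s, if anything falls off the work surface, if the arm or the gripper's body presses on something with over 40 N, if the wrist force passes 120 N, or if a joint passes its speed limit or range.

## Robot

A 6-joint arm with a two-finger parallel gripper is mounted at the origin on the work surface. World frame = base frame: x ahead of the robot, y to its left, z up, the work surface at z = 0. Lengths are in m, angles in rad, forces in N, time in s.
With the tool pointing down it reaches from about 0.275 to 0.75 m from the base axis. Payload 10.2 kg.
Tool frame: the origin (TCP) lies midway between the tips of the shut fingers; the grasp point (between the pads) lies grip_depth behind it (grip_depth is the distance from the TCP to the grasp point, in m); z points along the fingers, y is the line along which they close (so a half turn about z gives the same grasp; the last joint's range is limited). The gripper opens to 85 mm and grips with 20 to 120 N. Pads are 22 mm wide; open, the fingers measure 114 mm over their backs; the gripper's body (76 mm by 85 mm) begins 54 mm behind the grasp point. The pads swing forward as they close: fully open they stand 13 mm farther back than shut.
Start: joints at [-1.49, 0.313, 1.498, -0, 1.331, -0.223], TCP at [0.157, -0.501, 0.231] pointing down, gripper open.
Joint ranges: [-2.94, 2.94], [-0.97, 2.17], [0.19, 2.56], [-1.23, 4.37], [0.02, 3.11], [-2.88, 2.88]. Speed limits (rad/s): [2.39, 2.39, 3.01, 3.14, 3.14, 3.14].

## Interface

Orientations are given as a unit quaternion [w, x, y, z].
In Python, from workcell import read_state, camera, camera_model, hand_in, grip_depth gives the robot as it stands. The module is installed in compiled form; this text tells all that it offers.
- The arm moves only by the tool drive_tool, never from a script. Its argument "deltas" is one flat list of numbers, 7 for each row, row after row: the opening, from 0 (shut) to 1 (fully open), then the shift along the tool's x, y, z in mm, then the turn, a rotation vector about the tool's x, y, z in degrees. In form: [jaw, x, y, z, wx, wy, wz, jaw, x, y, z, wx, wy, wz, ...]. A call has 1 to 20 rows; each row is the pose to reach, as a shift and turn from the pose commanded when the call began, along the tool's axes at that moment; what a row does not reach only later rows make up. A row lasts 1/8 s, in which the tool goes at most 62.5 mm and 10.7 degrees, less where a joint would pass 70% of its speed; a pose out of reach is approached as far as the arm can. A call with a gripper value outside its range is refused whole. The fingers move at their own pace and stop on an object; "newtons" is the grip in N (left out, the last holds). Time passes only in rows, so rows that repeat a pose let the fingers close. It gives the time, the measured TCP pose, the force, the opening and the grip force at its end, in the units of the state.
- read_state(): the state, without advancing time (a new reading comes with each control period).
- camera(name): name is "side" or "top" or "wrist"; returns (picture, depth): 384x512x3 uint8, red, green, blue; 384x512 float32, m along the optical axis (not along the pixel's ray), 0 where there is no reading.
- camera_model(name): a dict with "fx", "fy", "cx", "cy" (pixels), "R" (3x3) and "t" (3): a world point X has camera coordinates R X + t; the wrist camera has in their place "T_tool_cam" (4x4, takes a point from camera to tool coordinates, whose origin is the TCP and whose axes are the flange's). Camera axes: x right, y down, z forward; pixel columns grow to the right and rows downward; lengths in m; the calibration is good to about 2 mm. A picture is of the moment at which its call begins: read the wrist's pose just before it. camera_model takes no time and is no camera call.
- hand_in(): hands the job in; it is judged then, once.
The state is a dict: "clock": time; "joint_positions": joint angles; "dq": joint speeds; "tau": joint torques, N m; "position": TCP position; "eef_rot": TCP orientation; "force": force on the tool from outside, world axes, zero at the start; "ft_torque": the same for the moment, N m; "width": opening from 0.0 (shut) to 1.0 (fully open); "grasp_force": force on a finger pad.
Only numpy, scipy, OpenCV 4.12 (cv2) and the standard library are available. Lean on these libraries where they do the work, as an engineer would, in place of code of your own. Each camera call takes 0.05 s, during which the arm holds its last target. There are 200 camera calls.

## Working session

There is one attempt and no reset: what is moved stays moved. The work goes in short steps, Python scripts to look and compute and a tool call to move; the robot and the scene stay as the last step left them, time stands still between calls to the robot, and variables do not carry over. Pictures are saved under pics/ and viewed, at most 10 in all, crops included, and the job is handed in when it is done.

Besides the shell and the picture viewer there is one more tool, called after "Emit:" by a JSON object that holds its "name" and its "arguments", one argument or row to a line. drive_tool: Moves the arm, as the interface text tells. Its arguments: {"type":"object","properties":{"deltas":{"type":"array","items":{"type":"number"}},"newtons":{"type":"number"}},"required":["deltas"]}

```bash
mkdir -p pics; cat > h.py <<'E'
import numpy as np, cv2
from workcell import *
from scipy.spatial.transform import Rotation as Ro
def cloud(n):
    s=read_state(); p,d=camera(n); m=camera_model(n)
    v,u=np.mgrid[0:384,0:512]
    c=np.stack([(u-m['cx'])/m['fx']*d,(v-m['cy'])/m['fy']*d,d],-1)
    if 'R' in m: w=(c-np.array(m['t']))@np.array(m['R'])
    else:
        T=np.array(m['T_tool_cam']); c=c@T[:3,:3].T+T[:3,3]
        q=s['eef_rot']; w=Ro.from_quat([q[1],q[2],q[3],q[0]]).apply(c.reshape(-1,3)).reshape(c.shape)+s['position']
    w[d==0]=np.nan
    return p,d,w
E
python3 - <<'E'
from h import *
s=read_state(); print(s, grip_depth)
ps=[]
for n in ('top','side'):
    p,d,w=cloud(n); np.savez(n,p=p,d=d,w=w); cv2.imwrite(f'pics/{n}.png',cv2.resize(p[:,:,::-1],(800,600),interpolation=cv2.INTER_CUBIC))
m=camera_model('top');print(m); print(camera_model('wrist'))
E
```

```text
{'clock': 0.0, 'joint_positions': array([-1.49041593e+00,  3.13471096e-01,  1.49846419e+00, -1.77470753e-06,
        1.33096572e+00, -2.23400454e-01]), 'dq': array([-0.00025023,  0.00207736,  0.00208907,  0.00126019,  0.0004946 ,
        0.00076726]), 'tau': array([ 1.04781047e-03, -4.12268436e+01, -2.59739721e+01, -9.75913485e-05,
        4.13990580e-03, -1.50175970e-05]), 'position': array([ 0.15700976, -0.50070141,  0.23071407]), 'eef_rot': array([-6.52567550e-04,  9.88486566e-01,  1.51307241e-01,  4.58808032e-05]), 'force': array([-0.73745685, -0.41818743, -0.43218696]), 'ft_torque': array([ 0.01574565, -0.05009751,  0.00732037]), 'grasp_force': 0.0, 'width': 1.0042455445791492} 0.0187
{'fx': 477.3287002411454, 'fy': 477.3287002411454, 'cx': 263.77290860875473, 'cy': 189.34193936345025, 'R': array([[ 9.26542477e-04, -9.99978700e-01, -6.46079133e-03],
       [-9.89178173e-01,  3.14076002e-05, -1.46719260e-01],
       [ 1.46716338e-01,  6.52681539e-03, -9.89157074e-01]]), 't': array([0.10293713, 0.45368028, 1.6126159 ])}
{'fx': 281.42328417613254, 'fy': 281.42328417613254, 'cx': 261.347249124811, 'cy': 190.29713845210108, 'T_tool_cam': array([[ 1.31652197e-03, -9.61339477e-01, -2.75362809e-01,
         7.05357931e-02],
       [ 9.99997595e-01,  1.74856172e-03, -1.32349974e-03,
         3.08131105e-04],
       [ 1.75382142e-03, -2.75360404e-01,  9.61339468e-01,
        -1.41341657e-01],
       [ 0.00000000e+00,  0.00000000e+00,  0.00000000e+00,
         1.00000000e+00]])}
```

View pics/top.png

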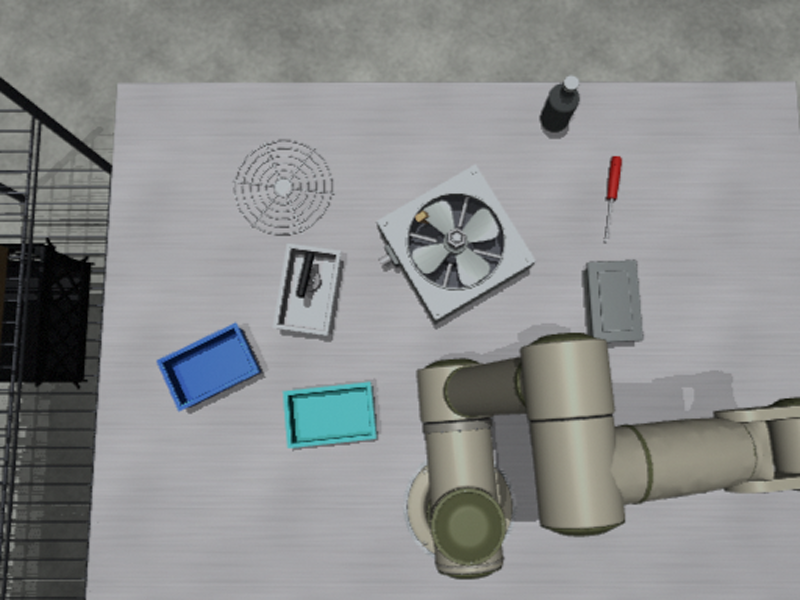

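The top view shows the grey pan around (310,290) with the black handle near (304,275), and the nut around (456,238). The tub is at (613,300) and the screwdriver at (612,200).

```bash
python3 - <<'E'
from h import *
z=np.load('top.npz'); p,w=z['p'].astype(int),z['w']
for a in ((304,275),(304,255),(456,238),(310,315),(325,245),(613,300)):
    print(a,w[int(a[1]/1.5625),int(a[0]/1.5625)].round(3))
v,u=np.mgrid[0:384,0:512]
k=(w[...,2]>.07)&(w[...,2]<.13)&(p.max(-1)<70)&(u>180)&(u<215)&(v>155)&(v<200)
q=w[k]; print(len(q), q.mean(0), np.linalg.svd(q[:,:2]-q[:,:2].mean(0))[2][0], q.min(0),q.max(0))
k=(w[...,2]>.122)&(w[...,2]<.14)&(u>270)&(u<310)&(v>130)&(v<175); q=w[k];print(len(q),q.mean(0),q.min(0),q.max(0))
k=(w[...,2]>.055)&(w[...,2]<.075)&(u>172)&(u<222)&(v>150)&(v<220); q=w[k];print('pan',cv2.minAreaRect(q[:,:2].astype(np.float32)))
m=p[130:225,165:225].astype(np.uint8);n=p[125:180,265:320].astype(np.uint8)
E
```

```text
(304, 275) [0.489 0.335 0.096]
(304, 255) [0.552 0.35  0.007]
(456, 238) [0.563 0.013 0.132]
(310, 315) [0.417 0.334 0.   ]
(325, 245) [ 0.579  0.302 -0.002]
(613, 300) [ 0.439 -0.328  0.072]
156 [0.49268191 0.3316875  0.09676063] [-0.98075403  0.19524737] [0.44580634 0.31713642 0.0760255 ] [0.5411792  0.34688627 0.10927485]
99 [0.5633972  0.01182164 0.13049819] [ 0.54476208 -0.00656201  0.12246834] [0.58394199 0.02972419 0.13951467]
pan ((0.4652809202671051, 0.33333176374435425), (0.12111811339855194, 0.1882234364748001), 82.18301391601562)
```

Emit:
{"name": "drive_tool", "arguments": {
  "deltas": [1, 135, -92, -30, 0, 0, -30, 1, 270, -184, -30, 0, 0, -60, 1, 405, -275, -30, 0, 0, -90, 1, 540, -367, -30, 0, 0, -120, 1, 540, -367, -30, 0, 0, -150, 1, 540, -367, -30, 0, 0, -150, 1, 540, -367, -30, 0, 0, -150, 1, 540, -367, -30, 0, 0, -150, 1, 540, -367, -30, 0, 0, -150, 1, 540, -367, -30, 0, 0, -150, 1, 540, -367, -30, 0, 0, -150, 1, 540, -367, -30, 0, 0, -150, 1, 540, -367, -30, 0, 0, -150, 1, 540, -367, -30, 0, 0, -150, 1, 540, -367, -30, 0, 0, -150, 1, 540, -367, -30, 0, 0, -150, 1, 540, -367, -30, 0, 0, -150]
}}

```text
clock: 2.22
position: [0.5625, 0.0108, 0.2612]
eef_rot: [-0.0, 0.111, 0.994, 0.0]
force: [-0.2, 0.9, 0.5]
width: 0.998
grasp_force: 0.0
```

```bash
python3 - <<'E'
from h import *
s=read_state(); print(s['clock'],s['position'],s['eef_rot'],s['joint_positions'].round(2))
p,d,w=cloud('wrist'); np.savez('wn',p=p,d=d,w=w)
cv2.imwrite('pics/wn.png',cv2.resize(p[100:300,156:366,::-1],(800,762)[:2] if 0 else (630,600),interpolation=cv2.INTER_CUBIC))
k=(w[...,2]>.126)&(w[...,2]<.134); q=w[k]; print(len(q),q.mean(0),q.min(0),q.max(0),np.nanmedian(q[:,2]),cv2.minEnclosingCircle(q[:,:2].astype(np.float32)))
E
```

```text
2.225 [0.56249057 0.01076234 0.26122642] [-9.22378890e-05  1.10668630e-01  9.93857357e-01  2.50417641e-05] [-0.19  0.38  1.33  0.    1.43 -1.54]
897 [0.56501912 0.00939214 0.12932761] [ 0.54557663 -0.00959865  0.12603482] [0.58508569 0.02825879 0.13217404] 0.12952596642660735 ((0.5658332705497742, 0.009171048179268837), 0.020520862191915512)
```

View pics/wn.png

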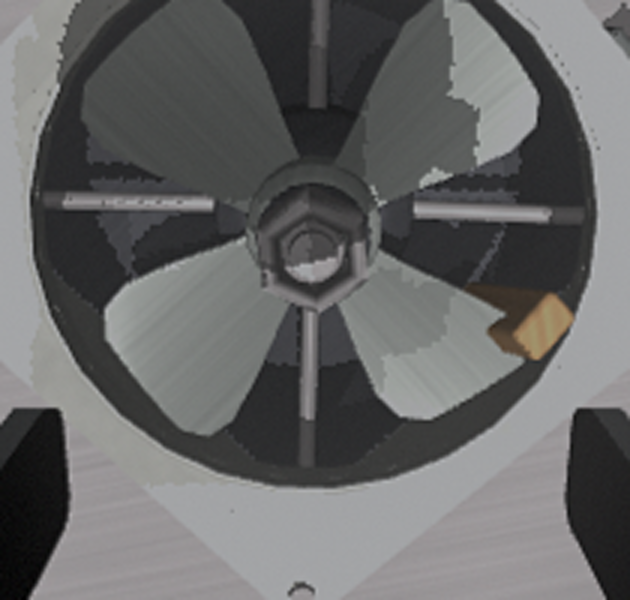

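The picture shows the nut at about (312,247), with corners at the top (312,182) and bottom (315,310) and flats left and right. I'll refine the centre and angle on a rectified view.

```bash
cat >> h.py <<'E'
def rect(p,s,z,c,half=.03,N=600):
    "wrist image warped onto plane z; x up-> rows reversed? col=+x,row=-y"
    m=camera_model('wrist');T=np.array(m['T_tool_cam']);q=s['eef_rot'];R=Ro.from_quat([q[1],q[2],q[3],q[0]]).as_matrix()
    i=np.arange(N); X,Y=np.meshgrid(c[0]-half+2*half*i/N, c[1]+half-2*half*i/N)
    W=np.stack([X,Y,np.full_like(X,z)],-1)-s['position']; t=W@R; cc=(t-T[:3,3])@T[:3,:3]
    return cv2.remap(p,(cc[...,0]/cc[...,2]*m['fx']+m['cx']).astype(np.float32),(cc[...,1]/cc[...,2]*m['fy']+m['cy']).astype(np.float32),cv2.INTER_CUBIC)
E
python3 - <<'E'
from h import *
from scipy.optimize import differential_evolution as DE
z=np.load('wn.npz');p,w=z['p'],z['w'];s=read_state()
k=(w[...,2]>.1245)&(w[...,2]<.136); u=np.where(k); print(k.sum())
near=np.hypot(w[...,0]-.565,w[...,1]-.009)<.04
P=w[near];zz=P[:,2];on=(zz>.1225)
def cost(v):
    a=v[2]+np.arange(6)*np.pi/3
    r=np.max((P[:,0:1]-v[0])*np.cos(a)+(P[:,1:2]-v[1])*np.sin(a),1)
    return np.sum((r<.018)!=on)
for sd in range(2):
    r=DE(cost,[(.555,.575),(0,.02),(0,np.pi/3)],seed=sd,popsize=25);print(r.x,np.degrees(r.x[2]),r.fun,on.sum())
v=r.x
im=rect(p,s,.1275,v[:2])[:,:,::-1].copy()
a=np.radians(30)+v[2]+np.arange(6)*np.pi/3; R=.018/np.cos(np.pi/6)*1e4
pts=np.stack([300+R*np.cos(a),300-R*np.sin(a)],-1).astype(int)
cv2.polylines(im,[pts],True,(0,0,255),1); cv2.imwrite('pics/rn.png',im)
E
```

```text
949
[0.55502824 0.01622132 0.27631542] 15.831707210954171 9875.0 19451
[0.55503786 0.01589838 0.28016941] 16.052524659439374 9845.0 19451
```

View pics/rn.png

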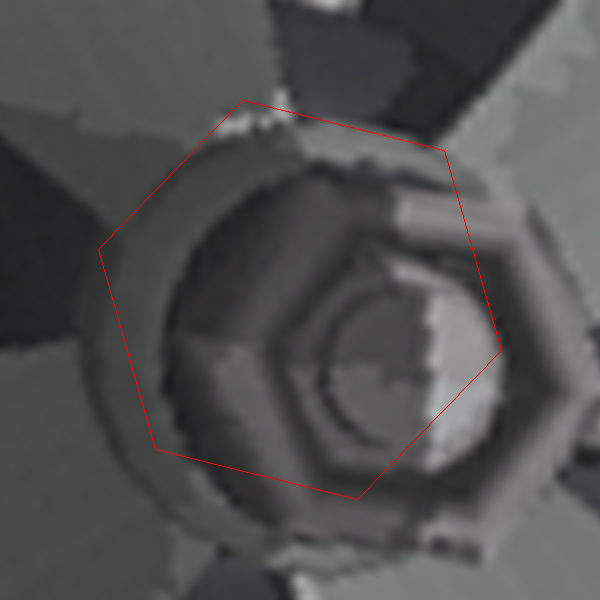

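```bash
python3 - <<'E'
from h import *
from scipy.optimize import differential_evolution as DE
z=np.load('wn.npz');p,w=z['p'],z['w'];s=read_state()
near=(np.hypot(w[...,0]-.565,w[...,1]-.009)<.03)&(w[...,2]<.14)&(w[...,2]>.05)
P=w[near];on=P[:,2]>.1205
def cost(v):
    a=v[2]+np.arange(6)*np.pi/3
    r=np.max((P[:,0:1]-v[0])*np.cos(a)+(P[:,1:2]-v[1])*np.sin(a),1)
    return np.sum((r<.018)!=on)
for sd in range(3):
    r=DE(cost,[(.555,.575),(0,.02),(0,np.pi/3)],seed=sd,popsize=25);print(r.x,np.degrees(r.x[2]),r.fun,on.sum())
v=r.x
im=rect(p,s,.1275,v[:2])[:,:,::-1].copy()
a=np.radians(30)+v[2]+np.arange(6)*np.pi/3; R=.018/np.cos(np.pi/6)*1e4
pts=np.stack([300+R*np.cos(a),300-R*np.sin(a)],-1).astype(int)
cv2.polylines(im,[pts],True,(0,0,255),1);cv2.circle(im,(300,300),170,(0,255,0),1); cv2.imwrite('pics/rn2.png',im)
E
```

```text
[0.56609639 0.00921546 0.37146683] 21.283481406283 107.0 1073
[0.56600407 0.00910473 0.37047185] 21.22647361768924 107.0 1073
[0.56598399 0.00921041 0.38444533] 22.027094784297976 107.0 1073
```

View pics/rn2.png

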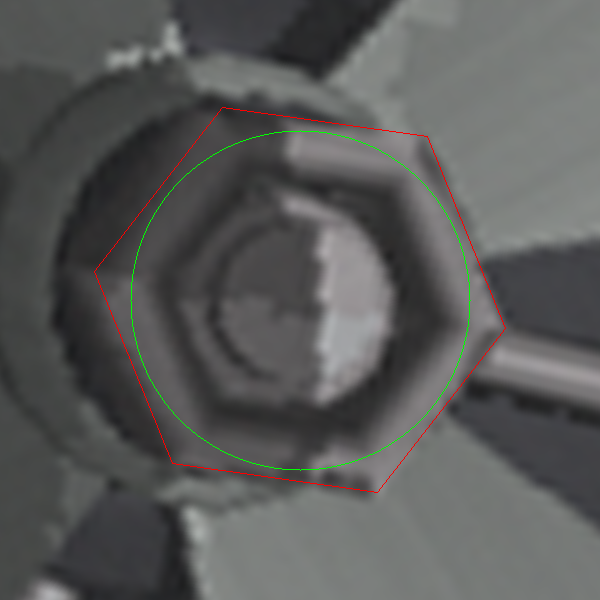

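The fit is good: nut centre about (0.566, 0.009), flats at 22° mod 60. I'll take a second view at another yaw to remove the camera bias.

Emit:
{"name": "drive_tool", "arguments": {
  "deltas": [1, 0, 0, 0, 0, 0, 90, 1, 0, 0, 0, 0, 0, 90, 1, 0, 0, 0, 0, 0, 90, 1, 0, 0, 0, 0, 0, 90, 1, 0, 0, 0, 0, 0, 90, 1, 0, 0, 0, 0, 0, 90, 1, 0, 0, 0, 0, 0, 90, 1, 0, 0, 0, 0, 0, 90, 1, 0, 0, 0, 0, 0, 90, 1, 0, 0, 0, 0, 0, 90]
}}

```text
clock: 3.52
position: [0.5625, 0.0107, 0.2613]
eef_rot: [0.0, 0.78, 0.625, 0.0]
force: [-0.1, -0.3, -0.0]
width: 0.999
grasp_force: 0.0
```

```bash
cat >> h.py <<'E'
from scipy.optimize import differential_evolution as DE
def hexfit(w,c=(.566,.009)):
    near=(np.hypot(w[...,0]-c[0],w[...,1]-c[1])<.03)&(w[...,2]<.14)&(w[...,2]>.05)
    P=w[near];on=P[:,2]>.1205
    def cost(v):
        a=v[2]+np.arange(6)*np.pi/3
        r=np.max((P[:,0:1]-v[0])*np.cos(a)+(P[:,1:2]-v[1])*np.sin(a),1)
        return np.sum((r<.018)!=on)
    r=np.array([[*(f:=DE(cost,[(c[0]-.01,c[0]+.01),(c[1]-.01,c[1]+.01),(0,np.pi/3)],seed=i,popsize=25)).x,f.fun] for i in range(3)])
    return r.mean(0)
def yaw(s):
    q=s['eef_rot'];R=Ro.from_quat([q[1],q[2],q[3],q[0]]).as_matrix();return np.degrees(np.arctan2(R[1,0],R[0,0])),R
E
python3 - <<'E'
from h import *
s=read_state();print(s['position'],yaw(s)[0])
p,d,w=cloud('wrist');np.savez('wn2',p=p,d=d,w=w)
f=hexfit(w);print(f,np.degrees(f[2]))
f1=hexfit(np.load('wn.npz')['w']);print(f1)
# bias: meas=n+R(psi)b
a1=np.radians(167.3);a2=np.radians(yaw(s)[0])
M=lambda a:np.array([[np.cos(a),np.sin(a)],[np.sin(a),-np.cos(a)]])
A=np.block([[np.eye(2),M(a1)],[np.eye(2),M(a2)]])
print('nut,b',np.linalg.solve(A,np.r_[f1[:2],f[:2]]).round(4))
E
```

```text
[0.56252769 0.01073743 0.26130965] 77.40049029231095
[5.65729616e-01 8.53202415e-03 3.81913436e-01 1.02666667e+02] 21.882028006937986
[5.66014233e-01 9.16690381e-03 3.75302472e-01 1.07000000e+02]
nut,b [ 5.656e-01  9.000e-03 -4.000e-04  3.000e-04]
```

Emit:
{"name": "drive_tool", "arguments": {
  "deltas": [1, 60, -28, 0, 0, 0, -20, 1, 120, -55, 0, 0, 0, -40, 1, 180, -83, 0, 0, 0, -60, 1, 240, -110, 0, 0, 0, -80, 1, 298, -138, 20, 0, 0, -92, 1, 298, -138, 20, 0, 0, -92, 1, 298, -138, 20, 0, 0, -92, 1, 298, -138, 20, 0, 0, -92, 1, 298, -138, 20, 0, 0, -92, 1, 298, -138, 20, 0, 0, -92]
}}

```text
clock: 4.82
position: [0.4928, 0.3317, 0.2413]
eef_rot: [-0.0, 0.092, 0.996, -0.0]
force: [0.1, 0.6, -0.8]
width: 1.0
grasp_force: 0.0
```

```bash
python3 - <<'E'
from h import *
s=read_state();print(s['position'],yaw(s)[0],s['joint_positions'].round(2))
p,d,w=cloud('wrist');np.savez('ww',p=p,d=d,w=w)
k=(w[...,2]>.085)&(w[...,2]<.115)&(np.hypot(w[...,0]-.493,w[...,1]-.332)<.08)
q=w[k];print(len(q),np.median(q[:,2]));r=cv2.minAreaRect(q[:,:2].astype(np.float32));print(r)
q2=q[:,:2]-q[:,:2].mean(0);v=np.linalg.svd(q2,full_matrices=False)[2][0];print(q[:,:2].mean(0),np.degrees(np.arctan2(v[1],v[0])))
k=(w[...,2]>.058)&(w[...,2]<.072); print('pan',cv2.minAreaRect(w[k][:,:2].astype(np.float32)))
im=rect(p,s,.1,(.493,.332),half=.12)[:,:,::-1];cv2.imwrite('pics/rw.png',im)
E
```

```text
[0.4928267  0.33169453 0.24126893] 169.39958444557456 [ 0.4   0.46  1.26 -0.    1.42 -0.99]
1534 0.09788006011444564
((0.492823988199234, 0.3330284655094147), (0.017956480383872986, 0.09808327257633209), 78.01365661621094)
[0.49038558 0.3335079 ] -11.94886589270124
pan ((0.4721270799636841, 0.27809128165245056), (0.21475282311439514, 0.5793841481208801), 7.914763927459717)
```

View pics/rw.png

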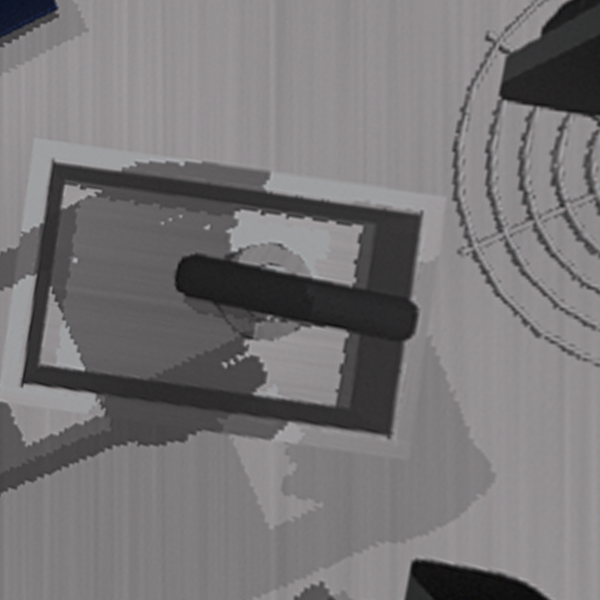

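Black handle centre is at about (297,297) in this view, i.e. (0.4925, 0.333), yaw 168°, top at 0.098. It matches the 100×18 mm size. Grasping.

Emit:
{"name": "drive_tool", "arguments": {
  "deltas": [1, 0, 1, 50, 0, 0, 1.4, 1, 0.5, 1.3, 100, 0, 0, 1.4, 1, 0.5, 1.3, 140, 0, 0, 1.4, 1, 0.5, 1.3, 160, 0, 0, 1.4, 1, 0.5, 1.3, 171, 0, 0, 1.4, 1, 0.5, 1.3, 171, 0, 0, 1.4, 0.1, 0.5, 1.3, 171, 0, 0, 1.4, 0.1, 0.5, 1.3, 171, 0, 0, 1.4, 0.1, 0.5, 1.3, 171, 0, 0, 1.4, 0.1, 0.5, 1.3, 171, 0, 0, 1.4, 0.1, 0.5, 1.3, 171, 0, 0, 1.4, 0.1, 0.5, 1.3, 171, 0, 0, 1.4, 0.1, 0.5, 1.3, 171, 0, 0, 1.4],
  "newtons": 80
}}

```text
clock: 6.5
position: [0.4927, 0.333, 0.0707]
eef_rot: [0.0, 0.104, 0.995, 0.0]
force: [-1.5, -1.9, 4.5]
width: 0.195
grasp_force: 78.0
```

Emit:
{"name": "drive_tool", "arguments": {
  "deltas": [0.1, 0, 0, -20, 0, 0, 0, 0.1, 0, 0, -60, 0, 0, 0, 0.1, 0, 0, -110, 0, 0, 0, 0.1, 0, 0, -150, 0, 0, 0, 0.1, -15, -33, -180, 0, 0, -4, 0.1, -38, -83, -180, 0, 0, -12, 0.1, -61, -133, -180, 0, 0, -20, 0.1, -84, -183, -180, 0, 0, -28, 0.1, -107, -233, -180, 0, 0, -34, 0.1, -125, -273, -180, 0, 0, -34, 0.1, -138, -302, -180, 0, 0, -34, 0.1, -138, -302, -180, 0, 0, -34, 0.1, -138, -302, -180, 0, 0, -34, 0.1, -138, -302, -180, 0, 0, -34]
}}

```text
clock: 8.25
position: [0.5646, 0.0099, 0.2501]
eef_rot: [-0.0, -0.191, 0.981, 0.0]
force: [-0.5, -0.7, -2.7]
width: 0.197
grasp_force: 79.0
```

```bash
python3 - <<'E'
from h import *
s=read_state();y,R=yaw(s);print(s['position'],y,s['joint_positions'].round(2),s['force'],s['ft_torque'])
p,d,w=cloud('wrist');np.savez('wg',p=p,d=d,w=w)
t=(w-s['position'])@R
k=(abs(t[...,0])<.07)&(abs(t[...,1])<.012)&(t[...,2]>-.06)&(t[...,2]<.0)
q=t[k];print(len(q),q.min(0),q.max(0),np.median(q,0),np.percentile(q[:,0],[1,99]))
q=q[q[:,2]<-.015];print(cv2.minAreaRect(q[:,:2].astype(np.float32)))
cv2.imwrite('pics/wg.png',cv2.resize(p[:,:,::-1],(800,600)))
E
```

```text
[0.56460303 0.00994655 0.25008833] -157.92014951062265 [-0.19  0.39  1.34  0.    1.41 -2.15] [-0.53035418 -0.65641415 -2.68545066] [ 0.01605629 -0.01835008 -0.01265895]
7899 [-0.03393657 -0.01199187 -0.05864974] [ 0.0490132   0.01199693 -0.00312837] [ 0.01041612  0.00014068 -0.02758826] [-0.02942632  0.04868078]
((0.007722824811935425, -9.153969585895538e-05), (0.08253811299800873, 0.023997751995921135), 2.2570958137512207)
```

View pics/wg.png

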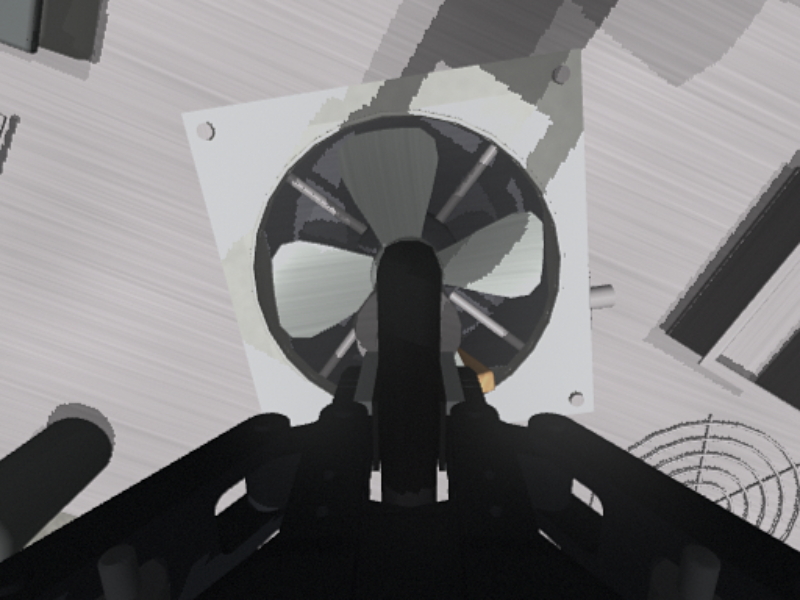

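The socket hangs over the hub and the handle's front end (410,245) puts the handle centre within 0.5 mm of the TCP. I'll lower to just above the nut.

Emit:
{"name": "drive_tool", "arguments": {
  "deltas": [0.1, 0, -1.2, 25, 0, 0, 0, 0.1, 0, -1.2, 45, 0, 0, 0, 0.1, 0, -1.2, 50, 0, 0, 0, 0.1, 0, -1.2, 50, 0, 0, 0, 0.1, 0, -1.2, 51, 0, 0, 0, 0.1, 0, -1.2, 52, 0, 0, 0, 0.1, 0, -1.2, 53, 0, 0, 0, 0.1, 0, -1.2, 53, 0, 0, 0]
}}

```text
clock: 9.3
position: [0.5653, 0.0079, 0.1975]
eef_rot: [0.0, -0.191, 0.982, 0.0]
force: [-0.1, 0.3, -2.9]
width: 0.196
grasp_force: 79.2
```

Emit:
{"name": "drive_tool", "arguments": {
  "deltas": [0.1, 0, 0, 0.5, 0, 0, 0, 0.1, 0, 0, 1, 0, 0, 0, 0.1, 0, 0, 1, 0, 0, 0]
}}

```text
clock: 9.68
position: [0.5651, 0.008, 0.1963]
eef_rot: [-0.0, -0.191, 0.982, 0.0]
force: [-1.6, 1.7, 0.3]
width: 0.196
grasp_force: 79.4
```

Emit:
{"name": "drive_tool", "arguments": {
  "deltas": [0.1, 0, 1, 0, 0, 0, 0, 0.1, 0, 1, 0.5, 0, 0, 0, 0.1, 0, 1, 1, 0, 0, 0, 0.1, 0, 1, 1, 0, 0, 0]
}}

```text
clock: 10.18
position: [0.5648, 0.0087, 0.1954]
eef_rot: [-0.0, -0.191, 0.982, -0.0]
force: [-1.4, 0.1, -0.7]
width: 0.197
grasp_force: 79.5
```

Emit:
{"name": "drive_tool", "arguments": {
  "deltas": [0.1, -0.3, 0, 0.5, 0, 0, 0, 0.1, -0.3, 0, 1, 0, 0, 0, 0.1, -0.3, 0, 1, 0, 0, 0]
}}

```text
clock: 10.55
position: [0.565, 0.0089, 0.1942]
eef_rot: [-0.0, -0.191, 0.982, 0.0]
force: [-2.9, -1.2, 2.1]
width: 0.197
grasp_force: 79.8
```

Emit:
{"name": "drive_tool", "arguments": {
  "deltas": [0.1, 0.8, 0, 0, 0, 0, 0, 0.1, 0.8, 0, 0, 0, 0, 0, 0.1, 0.8, 0, 0.5, 0, 0, 2, 0.1, 0.8, 0, 0.5, 0, 0, 4, 0.1, 0.8, 0, 0.5, 0, 0, 6]
}}

```text
clock: 11.18
position: [0.5645, 0.0087, 0.1939]
eef_rot: [0.0, -0.138, 0.99, 0.0]
force: [-0.7, 1.5, 0.8]
width: 0.194
grasp_force: 79.7
```

Emit:
{"name": "drive_tool", "arguments": {
  "deltas": [0.1, 0, 0.2, 0, 0, 0, 3, 0.1, 0, 0.2, 0.3, 0, 0, 6, 0.1, 0, 0.2, 0.3, 0, 0, 9, 0.1, 0, 0.2, 0.3, 0, 0, 12]
}}

```text
clock: 11.68
position: [0.5645, 0.0088, 0.1937]
eef_rot: [0.0, -0.033, 0.999, -0.0]
force: [-1.1, 1.2, 2.6]
width: 0.194
grasp_force: 79.7
```

```bash
python3 -c "
from h import *
s=read_state();print(s['position'],yaw(s)[0],s['force'],s['ft_torque'])"
```

```text
[0.5645476  0.00879369 0.19365439] -176.16533840216042 [-1.10413699  1.22625798  2.55190453] [0.30968027 0.19758607 0.03284814]
```

Emit:
{"name": "drive_tool", "arguments": {
  "deltas": [0.1, -0.5, 0.2, 0, 0, 0, 5, 0.1, -0.5, 0.2, 0, 0, 0, 10, 0.1, -0.5, 0.2, 0, 0, 0, 15, 0.1, -0.5, 0.2, 0, 0, 0, 15]
}}

```text
clock: 12.18
position: [0.5651, 0.0087, 0.1937]
eef_rot: [0.0, 0.096, 0.995, -0.0]
force: [-0.6, 0.8, 1.9]
width: 0.196
grasp_force: 79.6
```

```bash
cat > st.py <<'E'
from h import *
s=read_state();print(s['clock'],s['position'].round(4),'yaw',yaw(s)[0].round(1)%360,s['force'].round(1),s['ft_torque'].round(3))
E
python3 st.py
```

```text
12.175 [0.5651 0.0087 0.1937] yaw 169.0 [-0.6  0.8  1.9] [-0.123  0.07   0.049]
```

Emit:
{"name": "drive_tool", "arguments": {
  "deltas": [0.1, 0, 0, 0.2, 0, 0, 4, 0.1, 0, 0, 0.4, 0, 0, 8, 0.1, 0, 0, 0.4, 0, 0, 12, 0.1, 0, 0, 0.4, 0, 0, 16]
}}

```text
clock: 12.68
position: [0.5652, 0.0088, 0.1934]
eef_rot: [0.001, 0.234, 0.972, -0.0]
force: [-0.7, 0.9, 2.6]
width: 0.199
grasp_force: 79.8
```

```bash
python3 st.py
```

```text
12.675 [0.5652 0.0088 0.1934] yaw 153.0 [-0.7  0.9  2.6] [-0.058  0.119  0.105]
```

Emit:
{"name": "drive_tool", "arguments": {
  "deltas": [0.1, 0, 0, 0.5, 0, 0, 2, 0.1, 0, 0, 0.8, 0, 0, 4, 0.1, 0, 0, 1, 0, 0, 6]
}}

```text
clock: 13.05
position: [0.565, 0.0089, 0.1922]
eef_rot: [0.0, 0.285, 0.959, 0.0]
force: [0.3, -0.2, 3.0]
width: 0.194
grasp_force: 79.8
```

```bash
python3 st.py
```

```text
13.05 [0.565  0.0089 0.1922] yaw 146.9 [ 0.3 -0.2  3. ] [-0.136 -0.067  0.025]
```

Emit:
{"name": "drive_tool", "arguments": {
  "deltas": [0.1, 0, 0, 0.7, 0, 0, 0, 0.1, 0, 0, 1.4, 0, 0, 0, 0.1, 0, 0, 1.4, 0, 0, 0]
}}

```text
clock: 13.42
position: [0.5648, 0.009, 0.1903]
eef_rot: [-0.0, 0.284, 0.959, 0.0]
force: [1.4, -1.3, -0.8]
width: 0.201
grasp_force: 79.3
```

```bash
python3 st.py
```

```text
13.425 [0.5648 0.009  0.1903] yaw 147.0 [ 1.4 -1.3 -0.8] [-0.138 -0.436 -0.014]
```

Emit:
{"name": "drive_tool", "arguments": {
  "deltas": [0.1, -0.4, 0, 1, 0, 0, 0, 0.1, -0.4, 0, 2, 0, 0, 0, 0.1, -0.4, 0, 3, 0, 0, 0, 0.1, -0.4, 0, 3, 0, 0, 0]
}}

```text
clock: 13.92
position: [0.565, 0.0089, 0.1875]
eef_rot: [-0.0, 0.284, 0.959, 0.0]
force: [1.0, 0.1, -1.5]
width: 0.19
grasp_force: 79.3
```

Sliding on freely. The bottom should come at TCP z of about 0.178.

Emit:
{"name": "drive_tool", "arguments": {
  "deltas": [0.1, -0.2, 0, 2, 0, 0, 0, 0.1, -0.2, 0, 4, 0, 0, 0, 0.1, -0.2, 0, 6, 0, 0, 0, 0.1, -0.2, 0, 7, 0, 0, 0, 0.1, -0.2, 0, 8, 0, 0, 0, 0.1, -0.2, 0, 8, 0, 0, 0]
}}

```text
clock: 14.68
position: [0.5653, 0.0088, 0.1798]
eef_rot: [-0.0, 0.284, 0.959, 0.0]
force: [-2.5, 1.2, 0.5]
width: 0.197
grasp_force: 79.6
```

```bash
python3 st.py
```

```text
14.675 [0.5653 0.0088 0.1798] yaw 147.0 [-2.5  1.2  0.5] [0.232 0.53  0.056]
```

Emit:
{"name": "drive_tool", "arguments": {
  "deltas": [0.1, 0.3, 0, 0.7, 0, 0, 0, 0.1, 0.3, 0, 1.4, 0, 0, 0, 0.1, 0.3, 0, 1.4, 0, 0, 0]
}}

```text
clock: 15.05
position: [0.5653, 0.0088, 0.179]
eef_rot: [0.001, 0.284, 0.959, -0.0]
force: [-3.6, 0.8, 6.5]
width: 0.19
grasp_force: 80.1
```

```bash
python3 st.py
```

```text
15.05 [0.5653 0.0088 0.179 ] yaw 147.0 [-3.6  0.8  6.5] [0.178 0.704 0.061]
```

Emit:
{"name": "drive_tool", "arguments": {
  "deltas": [0.1, 0.5, 0, 0, 0, 0, 0, 0.1, 0.5, 0, 0, 0, 0, 2, 0.1, 0.5, 0, 0, 0, 0, 2]
}}

```text
clock: 15.42
position: [0.5652, 0.0089, 0.1791]
eef_rot: [0.001, 0.301, 0.954, -0.0]
force: [-2.0, -0.3, 5.4]
width: 0.198
grasp_force: 80.2
```

```bash
python3 st.py
```

```text
15.425 [0.5652 0.0089 0.1791] yaw 145.0 [-2.  -0.3  5.4] [0.039 0.344 0.035]
```

Emit:
{"name": "drive_tool", "arguments": {
  "deltas": [0.1, 0.2, 0, 0, 0, 0, 5, 0.1, 0.2, 0, -0.2, 0, 0, 10, 0.1, 0.2, 0, -0.4, 0, 0, 15, 0.1, 0.2, 0, -0.6, 0, 0, 20, 0.1, 0.2, 0, -0.8, 0, 0, 25]
}}

```text
clock: 16.05
position: [0.5652, 0.0089, 0.1797]
eef_rot: [0.001, 0.501, 0.865, 0.0]
force: [-0.0, -0.4, 2.6]
width: 0.195
grasp_force: 79.9
```

```bash
python3 st.py
```

```text
16.05 [0.5652 0.0089 0.1797] yaw 119.8 [-0.  -0.4  2.6] [-0.013  0.106  0.026]
```

Emit:
{"name": "drive_tool", "arguments": {
  "deltas": [0.1, 0, 0, 0, 0, 0, 4, 0.1, 0, 0, -0.2, 0, 0, 8, 0.1, 0, 0, -0.4, 0, 0, 12]
}}

```text
clock: 16.42
position: [0.5651, 0.009, 0.18]
eef_rot: [0.001, 0.589, 0.808, 0.0]
force: [0.4, 0.0, 2.8]
width: 0.197
grasp_force: 79.8
```

```bash
python3 st.py
```

```text
16.425 [0.5651 0.009  0.18  ] yaw 107.9 [0.4 0.  2.8] [-0.017  0.05   0.046]
```

Emit:
{"name": "drive_tool", "arguments": {
  "deltas": [0.1, 0, 0, 0, 0, 0, 5, 0.1, 0, 0, -0.3, 0, 0, 10, 0.1, 0, 0, -0.6, 0, 0, 15, 0.1, 0, 0, -0.8, 0, 0, 20]
}}

```text
clock: 16.92
position: [0.5651, 0.009, 0.1806]
eef_rot: [0.001, 0.72, 0.694, 0.0]
force: [0.1, 0.1, 1.6]
width: 0.198
grasp_force: 79.6
```

```bash
python3 st.py
```

```text
16.925 [0.5651 0.009  0.1806] yaw 87.8 [0.1 0.1 1.6] [ 0.011 -0.066  0.103]
```

Emit:
{"name": "drive_tool", "arguments": {
  "deltas": [0.1, 0, 0, -0.2, 0, 0, 5, 0.1, 0, 0, -0.4, 0, 0, 10, 0.1, 0, 0, -0.6, 0, 0, 15, 0.1, 0, 0, -0.8, 0, 0, 20]
}}

```text
clock: 17.42
position: [0.5651, 0.0089, 0.1814]
eef_rot: [0.001, 0.83, 0.558, 0.001]
force: [1.2, -1.4, 0.2]
width: 0.196
grasp_force: 79.5
```

```bash
python3 - <<'E'
exec(open('st.py').read())
p,d,w=cloud('side'); 
m=camera_model('side');c=np.array(m['R'])@[.565,.009,.14]+m['t'];u=int(m['fx']*c[0]/c[2]+m['cx']);v=int(m['fy']*c[1]/c[2]+m['cy']);print(u,v,c[2])
cv2.imwrite('pics/s1.png',cv2.resize(p[max(0,v-60):v+60,max(0,u-70):u+70,::-1],(700,600),interpolation=cv2.INTER_CUBIC))
E
```

```text
17.425 [0.5651 0.0089 0.1814] yaw 67.8 [ 1.2 -1.4  0.2] [-0.061 -0.159  0.077]
312 195 1.3858287163867395
```

View pics/s1.png

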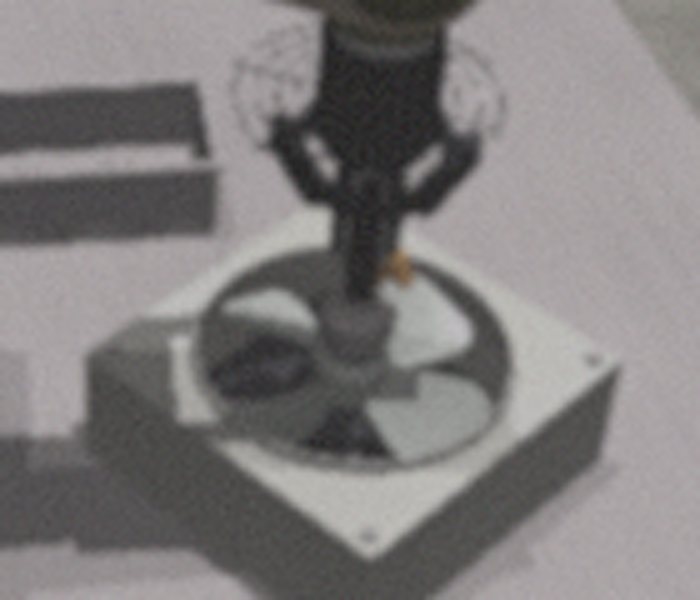

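Socket sits low on the nut at (355,330), and z is rising with the turn, so the nut is backing off. I'll continue.

Emit:
{"name": "drive_tool", "arguments": {
  "deltas": [0.1, 0, 0, -0.2, 0, 0, 7, 0.1, 0, 0, -0.5, 0, 0, 14, 0.1, 0, 0, -0.7, 0, 0, 21, 0.1, 0, 0, -1.0, 0, 0, 28, 0.1, 0, 0, -1.2, 0, 0, 35, 0.1, 0, 0, -1.5, 0, 0, 42]
}}

```text
clock: 18.23
position: [0.565, 0.0088, 0.1829]
eef_rot: [0.001, 0.975, 0.224, 0.001]
force: [0.1, -0.8, 2.1]
width: 0.194
grasp_force: 79.7
```

```bash
python3 st.py
```

```text
18.225 [0.565  0.0088 0.1829] yaw 25.9 [ 0.1 -0.8  2.1] [-0.181  0.018  0.043]
```

Emit:
{"name": "drive_tool", "arguments": {
  "deltas": [0.1, 0, 0, -0.4, 0, 0, 7, 0.1, 0, 0, -0.7, 0, 0, 14, 0.1, 0, 0, -1, 0, 0, 21, 0.1, 0, 0, -1.3, 0, 0, 28, 0.1, 0, 0, -1.6, 0, 0, 35, 0.1, 0, 0, -1.8, 0, 0, 42, 0.1, 0, 0, -2.1, 0, 0, 49, 0.1, 0, 0, -2.4, 0, 0, 56, 0.1, 0, 0, -2.7, 0, 0, 63, 0.1, 0, 0, -2.9, 0, 0, 70, 0.1, 0, 0, -2.9, 0, 0, 70]
}}

```text
clock: 19.6
position: [0.5647, 0.009, 0.1856]
eef_rot: [0.0, 0.928, -0.374, 0.0]
force: [0.2, -0.7, 2.0]
width: 0.197
grasp_force: 79.6
```

```bash
python3 st.py
```

```text
19.6 [0.5647 0.009  0.1856] yaw 316.1 [ 0.2 -0.7  2. ] [-0.254  0.11  -0.049]
```

Emit:
{"name": "drive_tool", "arguments": {
  "deltas": [0.1, 0, 0, -1, 0, 0, -4, 0.1, 0, 0, -3, 0, 0, -4, 0.1, 0, 0, -6, 0, 0, -4, 0.1, 0, 0, -6, 0, 0, -4]
}}

```text
clock: 20.1
position: [0.5646, 0.0093, 0.1916]
eef_rot: [-0.0, 0.94, -0.342, 0.0]
force: [-0.0, -0.1, -3.5]
width: 0.199
grasp_force: 78.9
```

```bash
python3 st.py
```

```text
20.1 [0.5646 0.0093 0.1916] yaw 320.0 [-0.  -0.1 -3.5] [ 0.005  0.018 -0.028]
```

Emit:
{"name": "drive_tool", "arguments": {
  "deltas": [0.1, 0, 0, -10, 0, 0, 0, 0.1, 0, 0, -25, 0, 0, 0, 0.1, 0, 0, -50, 0, 0, 0, 0.1, -10, -8, -62, 0, 0, 0, 0.1, -40, -31, -62, 0, 0, -4, 0.1, -80, -61, -62, 0, 0, -8, 0.1, -120, -92, -62, 0, 0, -14, 0.1, -160, -123, -62, 0, 0, -20, 0.1, -200, -154, -62, 0, 0, -26, 0.1, -240, -184, -62, 0, 0, -28, 0.1, -263, -202, -62, 0, 0, -28, 0.1, -263, -202, -62, 0, 0, -28, 0.1, -263, -202, -62, 0, 0, -28]
}}

```text
clock: 21.72
position: [0.4926, 0.3329, 0.2535]
eef_rot: [0.0, 0.995, -0.104, -0.0]
force: [-0.4, -0.1, -2.7]
width: 0.199
grasp_force: 79.1
```

```bash
python3 - <<'E'
exec(open('st.py').read())
p,d,w=cloud('top')
k=(np.hypot(w[...,0]-.565,w[...,1]-.01)<.015);q=w[k];print('nut top',np.median(q[:,2]),len(q))
w0=np.load('top.npz')['w'];k=(np.hypot(w0[...,0]-.565,w0[...,1]-.01)<.015);print('was',np.median(w0[k][:,2]))
E
```

```text
21.725 [0.4926 0.3329 0.2535] yaw 348.0 [-0.4 -0.1 -2.7] [-0.022  0.042 -0.016]
nut top 0.13268973617022983 68
was 0.12955273524158906
```

```bash
python3 - <<'E'
from h import *
def ev(w):
    r=np.hypot(w[...,0]-.565,w[...,1]-.0115)
    q=w[...,2][(r<.016)&(w[...,2]>.11)];R=q[q>np.median(q)-.004]
    f=w[...,2][(r>.12)&(r<.15)&(w[...,2]>.085)&(w[...,2]<.105)]
    return np.round([np.median(q),R.mean(),np.percentile(q,80),len(q),np.median(f)],4)
print(ev(np.load('top.npz')['w']))
W=np.stack([cloud('top')[2] for _ in range(8)])
for w in W: print(ev(w))
n=np.load('top.npz')['w'];print('diff of mean',)
u0=np.nanmedian(W,0)[...,2]
print((n[142:162,282:302,2]*1000).round(0)[4:16:1,3:18].astype(int));print((u0[142:162,282:302]*1000)[4:16,3:18].round(0).astype(int))
E
```

```text
[ 0.1307  0.1323  0.1337 74.      0.0951]
[ 0.1324  0.1357  0.1387 70.      0.0948]
[ 0.134   0.1381  0.1405 72.      0.0952]
[ 0.134   0.1372  0.1394 74.      0.095 ]
[ 0.1325  0.1362  0.1384 73.      0.0952]
[ 0.1335  0.1374  0.1396 71.      0.095 ]
[ 0.1325  0.1366  0.1397 70.      0.0949]
[ 0.1345  0.1375  0.1388 71.      0.095 ]
[ 0.1321  0.1364  0.1395 70.      0.0952]
diff of mean
[[ 80  87  75  80  76  79  70 128 129  57  61  89  99  92  87]
 [ 87  92  83  80 127 133 132 132 131 128  94  91  93  86  84]
 [ 87  80 135 126 136 135 134 118 140 133 134  91  87  88  85]
 [ 89  95 131 135 129 120 125 127 129 134 134 128 134  93  86]
 [ 93 109 126 132 126 133 128 129 132 133 122 139 129  85  84]
 [ 95 112 131 130 120 133 129 133 126 126 116 134 131  86  79]
 [106 128 135  92 118 136 132 130 133 123 110 129 138  99  80]
 [ 97 131 135  94 127 129 137 131 134 124 134 137 112 103  84]
 [103 129 131 131 128 126 133 133 120 122 134 129 113  99  72]
 [104 123 125 132 130 130 125 128 139 130 132 130 108  91  80]
 [100 116 117 125 130 127 131 128 125 131 132 119 101 100  68]
 [103 100 111 102 124 129 124 131 133 119 113 109  94  87  63]]
[[ 88  80  79  76  75 136 137 137 141  66  65  98  93  93  89]
 [ 87  82  81 135 137 137 139 139 140 138 138  91  92  90  87]
 [ 86  83 136 136 137 136 126 130 139 140 140 135  87  87  88]
 [ 87 137 136 137 128 122 124 124 125 131 138 137  87  86  85]
 [ 95 136 137 124 123 127 132 127 132 125 138 140  98  84  84]
 [100 136 138 111 121 131 134 127 130 131 139 141 108  80  81]
 [ 98 137 138 100 124 131 130 127 129 121 140 138 110  95  78]
 [ 99 138 138  98 129 128 129 127 127 121 139 140 112  97  79]
 [100 135 138 138 139 128 125 128 123 138 139 139 138  97  75]
 [100 131 135 139 139 140 139 137 137 140 137 133 110  95  74]
 [ 96 111 123 129 137 139 138 139 136 133 126 109 101  93  68]
 [ 96  98 108 111 122 130 139 135 129 119 109 109  99  95  67]]
```

Nut ring is now about 6.5 mm higher than before, while the thread end stayed at 0.129. Putting the wrench back.

Emit:
{"name": "drive_tool", "arguments": {
  "deltas": [0.1, 0, 0, 50, 0, 0, 0, 0.1, 0, 0, 100, 0, 0, 0, 0.1, 0, 0, 140, 0, 0, 0, 0.1, 0, 0, 165, 0, 0, 0, 0.1, 0, 0, 175, 0, 0, 0, 0.1, 0, 0, 179, 0, 0, 0, 0.1, 0, 0, 181, 0, 0, 0, 0.1, 0, 0, 181, 0, 0, 0]
}}

```text
clock: 23.18
position: [0.4932, 0.3332, 0.0732]
eef_rot: [-0.0, 0.995, -0.104, 0.001]
force: [0.2, 0.7, -3.7]
width: 0.199
grasp_force: 78.9
```

Emit:
{"name": "drive_tool", "arguments": {
  "deltas": [0.1, 0, 0, 0.7, 0, 0, 0, 0.1, 0, 0, 1.4, 0, 0, 0, 0.1, 0, 0, 1.4, 0, 0, 0]
}}

```text
clock: 23.55
position: [0.4928, 0.333, 0.0711]
eef_rot: [0.0, 0.995, -0.104, -0.0]
force: [1.1, -0.0, -3.3]
width: 0.194
grasp_force: 78.9
```

Emit:
{"name": "drive_tool", "arguments": {
  "deltas": [0.1, 0, 0, 0.7, 0, 0, 0, 0.1, 0, 0, 0.7, 0, 0, 0]
}}

```text
clock: 23.8
position: [0.493, 0.3331, 0.0707]
eef_rot: [-0.0, 0.995, -0.104, 0.0]
force: [-0.4, -0.2, -0.1]
width: 0.193
grasp_force: 79.5
```

Emit:
{"name": "drive_tool", "arguments": {
  "deltas": [0.4, 0, 0, 0, 0, 0, 0, 0.7, 0, 0, 0, 0, 0, 0, 1, 0, 0, 0, 0, 0, 0, 1, 0, 0, 0, 0, 0, 0, 1, 0, 0, 0, 0, 0, 0, 1, 0, 0, 0, 0, 0, 0, 1, 0, 0, -10, 0, 0, 0, 1, 0, 0, -40, 0, 0, 0, 1, 0, 0, -90, 0, 0, 0, 1, 0, 0, -140, 0, 0, 0, 1, 0, 0, -170, 0, 0, 0, 1, 0, 0, -170, 0, 0, 0, 1, 0, 0, -170, 0, 0, 0]
}}

```text
clock: 25.42
position: [0.4925, 0.3329, 0.2396]
eef_rot: [0.0, 0.995, -0.104, -0.001]
force: [0.9, -0.4, -0.6]
width: 0.999
grasp_force: 0.0
```

```bash
python3 - <<'E'
exec(open('st.py').read())
p,d,w=cloud('wrist')
k=(w[...,2]>.085)&(w[...,2]<.115)&(np.hypot(w[...,0]-.493,w[...,1]-.332)<.08)
q=w[k];print(len(q),np.median(q[:,2]),cv2.minAreaRect(q[:,:2].astype(np.float32)))
A=np.c_[q[:,:2],np.ones(len(q))];print('slope',np.linalg.lstsq(A,q[:,2],rcond=None)[0])
cv2.imwrite('pics/end.png',cv2.resize(p[:,:,::-1],(800,600)))
E
```

```text
25.425 [0.4925 0.3329 0.2396] yaw 348.0 [ 0.9 -0.4 -0.6] [-0.01  -0.004  0.002]
1555 0.09802723140372133 ((0.4942619800567627, 0.3335905373096466), (0.0176670104265213, 0.09763634949922562), 78.51261138916016)
slope [-0.00497407  0.02457985  0.0918179 ]
```

View pics/end.png

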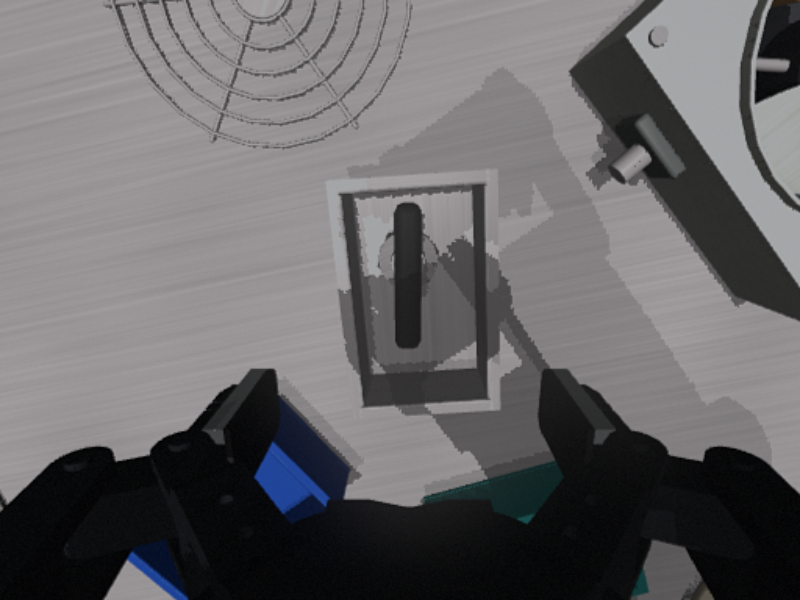

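The wrench stands level in the grey pan with its handle at (408,275), and the fingers are well clear. Handing in.

```bash
python3 -c "from workcell import hand_in; print(hand_in())"
```

```text
the job is handed in; nothing more can be done
None
```

The nut is broken loose and backed off about half a turn (about 6.5 mm up, by camera and wrench height), the wrench stands upright and released in the steel pan, and the job was handed in at about 25 s on the robot's clock; no verdict came back.

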